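Post the cash pod into the drop box

TASK

The till has just been skimmed: take the cash pod, the broadest of the three flat cases standing in the till rack, and post it edge-down through the slot on top of the steel drop box. The slot plate may sit a little off the middle of the box, so feel for the slot and ease the pod in without forcing it, then keep hold and push it down against the sprung flap until it can drop inside and the flap springs shut behind it. Leave everything else where it stands.

Things in the scene. Friction and masses are not known exactly. Their poses are not given: they have to be found in the camera images.
- cash_pod: The cash pod: hard black plastic clamshell case full of takings, 100 mm long (its x), 14 mm thick (y), 95 mm tall (z), with three faint grey ribs low on both faces; about 0.32 kg. Origin at the centre of its underside. It starts upright in any one of the rack's three bays and can be pinched across its thickness from above.
- pod_center (a point): The middle of the cash pod, 47.5 mm above its underside.
- till_rack: Plain folded-aluminium rack fixed to the counter, 118 (x) by 170 mm (y), origin at the centre of its underside, base plate 4 mm thick. Three bays along its y, 62 mm centre to centre, 20 mm wide, walls 38 mm above the counter; each holds one flat case upright, long side along the rack's x. Rack and drop box may trade sides.
- drop_box: Grey folded-steel cash-drop box bolted to the counter, 160 (x) by 150 mm (y), hollow, inner floor 4 mm up. Origin at the centre of its underside. On top is a separate steel slot plate, flat face 166 mm above the counter, with the slot along the box's x, 104 mm long and 16 mm wide, framed by a round bead 6 mm across standing 4 mm proud, its crest 11 mm from the slot's centre line.
- box_top (a point): Point over the middle of the box (not of the slot), at the height of the bead's crest, 170 mm above the counter; axes as the box's. The plate is screwed on in slotted holes: along x the slot is centred here, but along y the slot with its flap lies up to 12 mm to either side of this point, which no pose tells. The plate does not shift when touched.
- flap (a joint): Spring flap closing the slot below: 0 shut (level, upper face 13 mm under the bead's crest), grows (rad) as pushed down, about 1.4 beside a pod. It hinges on the slot's +y side. Opening takes about 7 N in all, more than the pod's weight. With the pod's underside over 45 mm below the crest, the flap only leans on it and the pod, let go, slides down by its weight; the flap then shuts itself.
- calculator: Black desk calculator, 78 x 15 mm, 112 mm tall, with grey keys, standing in a rack bay. Leave it.
- coin_case: Black rounded coin case, 86 x 16 mm, 70 mm tall, with a steel catch, standing in a rack bay. Leave it.
- card_terminal: Black card terminal with keys and screen, 165 x 78 x 45 mm, lying between rack and box, on the robot's side.
- stamp: Small wooden loyalty-card stamp, 32 mm across and 65 mm tall, standing between rack and box.
- honey_jar: Honey jar with a brass cap, 72 mm across, 95 mm tall, at the far side.
- cups: Stack of white paper cups, 79 mm across, 144 mm tall, at the far side.
- napkin_box: Steel napkin dispenser, 90 x 100 x 120 mm, at the far side.
- tongs: Steel pastry tongs, about 220 mm long, lying flat at the far side.

How it is judged:
On the way, in this order (a step that is already met when the one before it is completed fails the run):
1. the pod is held and lifted clear of the rack (z of pod_center in the frame of till_rack above 0.1 m and contact force between the fingers and cash_pod above 1 N), for 0.1 s.
2. still held, the pod has been pushed down through the slot, opening the flap (value of joint flap above 0.9 rad and z of pod_center in the frame of drop_box below 0.182 m and contact force between the fingers and cash_pod above 1 N), for 0.1 s.
At the end, for the whole second after the job is handed in: The pod lies at rest inside the drop box, its middle less than 80 mm above the box's underside and within its walls, and the flap has sprung shut (under 0.12 rad) (z of pod_center in the frame of drop_box between 0 and 0.08 m and x of pod_center in the frame of drop_box between -0.075 and 0.075 m and y of pod_center in the frame of drop_box between -0.07 and 0.07 m and linear speed of cash_pod below 0.02 m/s and value of joint flap below 0.12 rad); the robot touches nothing.
It fails at once if the pod is forced against the box or slot plate with more than 30 N before it drops in (contact force between cash_pod and drop_box above 30 N and z of pod_center in the frame of drop_box above 0.12 m).
It fails at once if the hand is pressed on the drop box with more than 30 N (contact force between any of the fingers, the arm and drop_box above 30 N).
It fails at once if another thing on the counter or in the rack is shifted by more than 30 mm (distance of any of calculator, coin_case, card_terminal, stamp, honey_jar, cups, napkin_box, tongs from where it was at the start of the episode above 0.03 m).
It also fails if it takes over 64 s, if anything falls off the work surface, if the arm or the gripper's body presses on something with over 40 N, if the wrist force passes 120 N, or if a joint passes its speed limit or range.

ROBOT

A 6-joint arm with a two-finger parallel gripper is mounted at the origin on the work surface. World frame = base frame: x ahead of the robot, y to its left, z up, the work surface at z = 0. Lengths are in m, angles in rad, forces in N, time in s.
With the tool pointing down it reaches from about 0.35 to 0.875 m from the base axis. Payload 15.5 kg.
Tool frame: the origin (TCP) lies midway between the tips of the shut fingers; the grasp point (between the pads) lies arm.hold_point_z behind it (arm.hold_point_z is the distance from the TCP to the grasp point, in m); z points along the fingers, y is the line along which they close (so a half turn about z gives the same grasp; the last joint's range is limited). The gripper opens to 85 mm and grips with 20 to 120 N. Pads are 22 mm wide; open, the fingers measure 114 mm over their backs; the gripper's body (76 mm by 85 mm) begins 54 mm behind the grasp point. The pads swing forward as they close: fully open they stand 13 mm farther back than shut.
Start: joints at [1.131, 0.494, 1.345, -0, 1.302, -0.096], TCP at [0.211, 0.588, 0.231] pointing down, gripper open.
Joint ranges: [-2.91, 2.91], [-0.82, 2.16], [0.22, 2.67], [-1.22, 4.37], [0.12, 2.79], [-3.08, 3.08]. Speed limits (rad/s): [1.89, 1.89, 2.57, 3.01, 3.01, 3.01].

INTERFACE

Orientations are given as a unit quaternion [w, x, y, z].
In Python, from cell import arm gives the robot as it stands.
- The arm moves only by the tool jog_arm, never from a script. Its argument "commands" is a list of rows, each a list of 3 entries, a list of its own where there are three numbers: the closure, from 0 (fully open) to 1 (shut), then the shift along the world's x, y, z in cm, then the turn about the world's z in degrees. In form: [[jaw, [dx, dy, dz], turn], ...]. A call has exactly 10 rows; each row shifts and turns the commanded pose from where the row before left it; what a row does not reach is not made up. A row lasts 1/10 s, in which the tool goes at most 50 mm and 8.59 degrees, less where a joint would pass 70% of its speed; a pose out of reach is approached as far as the arm can. A call is refused whole if a number of a shift passes 5 or a number of a turn 8.59, either way. A call with a gripper value outside its range is refused whole. The fingers move at their own pace and stop on an object; "force" is the grip in N (left out, the last holds). Time passes only in rows, so rows that do not move let the fingers close, or fill a call up. It gives the time, the measured TCP pose, the force, the opening and the grip force at its end, in the units of the state.
- arm.get_obs(): the state, without advancing time (a new reading comes with each control period).
- arm.capture(name): name is "scene" or "top"; returns the picture (384x512x3 uint8, red, green, blue); there is no depth.
- arm.camera_info(name): a dict with "fx", "fy", "cx", "cy" (pixels), "position" and "orientation" of the camera in the world. Camera axes: x right, y down, z forward; pixel columns grow to the right and rows downward; lengths in m; the calibration is good to about 2 mm. A picture is of the moment at which its call begins. camera_info takes no time and is no camera call.
- arm.finish_job(): hands the job in; it is judged then, once.
Trained networks look in the newest picture that a camera, given by its name, has taken for a name from the list of things; names that differ only in an ending like _2 or _b are one class to them, and where a whole thing is asked for, a point or a joint stands for the part that bears it (a point fixed in the world has none). Each returns a list of dicts, best first, with "score" (0 to 1); they miss things now and then, are a little off and sometimes report something else, mostly with a low value. They report only what shows in the picture. A call takes as long as a camera call.
- arm.silhouettes(camera, label): "mask" (384x512 bool, what is visible of it) and "xy" ([column, row] as shares, 0 to 1, of the picture: columns of its width, rows of its height, amid what is visible of it).
- arm.pinpoint(camera, label): "xy" ([column, row] as shares, 0 to 1, of the picture: columns of its width, rows of its height: a listed point, or the origin of a listed thing).
The state is a dict: "clock": time; "joint_positions": joint angles; "joint_vel": joint speeds; "effort": joint torques, N m; "position": TCP position; "tool_rot": TCP orientation; "wrist_force": force on the tool from outside, world axes, zero at the start; "ft_torque": the same for the moment, N m; "grip_width": finger opening in m; "gripper_force": force on a finger pad.
Only numpy, scipy, OpenCV 4.12 (cv2) and the standard library are available. Lean on these libraries where they do the work, as an engineer would, in place of code of your own. Each camera call takes 0.05 s, during which the arm holds its last target. There are 200 camera calls.

## Working session

There is one attempt and no reset: what is moved stays moved. The work goes in short steps, Python scripts to look and compute and a tool call to move; the robot and the scene stay as the last step left them, time stands still between calls to the robot, and variables do not carry over. Pictures are saved under pics/ and viewed, at most 10 in all, crops included, and the job is handed in when it is done.

Besides the shell and the picture viewer there is one more tool, called after "Call:" as name([rows], argument=value, ...), one row to a line, values as JSON. jog_arm: Moves the arm, as the interface text tells. Its arguments: {"type":"object","properties":{"commands":{"type":"array"},"force":{"type":"number"}},"required":["commands"]}

```bash
mkdir -p pics; cat > h.py <<'E'
import numpy as np, cv2
from scipy.spatial.transform import Rotation as R
from cell import arm
def ray(cam,u,v):
    c=arm.camera_info(cam); q=c["orientation"]
    M=R.from_quat([q[1],q[2],q[3],q[0]]).as_matrix()
    return np.array(c["position"]), M@np.array([(u-c["cx"])/c["fx"],(v-c["cy"])/c["fy"],1])
def at(cam,u,v,z):
    p,d=ray(cam,u,v); return p+d*(z-p[2])/d[2]
def proj(cam,P):
    c=arm.camera_info(cam); q=c["orientation"]
    M=R.from_quat([q[1],q[2],q[3],q[0]]).as_matrix()
    a=(np.atleast_2d(P)-c["position"])@M
    return np.c_[a[:,0]/a[:,2]*c["fx"]+c["cx"],a[:,1]/a[:,2]*c["fy"]+c["cy"]]
E
python3 - <<'E'
from h import *
o=arm.get_obs(); print(o["position"],o["tool_rot"],o["clock"],arm.hold_point_z)
im={}
for c in("scene","top"):
    im[c]=arm.capture(c); print(c,arm.camera_info(c))
    for l,z in(("cash_pod",0.004),("pod_center",.0515),("till_rack",0),("drop_box",0),("box_top",.17),("calculator",.004),("coin_case",.004),("stamp",0)):
        for d in arm.pinpoint(c,l)[:2]:
            u,v=d["xy"][0]*512,d["xy"][1]*384
            print(c,l,round(d["score"],2),round(u),round(v),at(c,u,v,z).round(3))
    cv2.imwrite(f"pics/{c}0.png",cv2.resize(im[c][:,:,::-1],(800,600),interpolation=cv2.INTER_CUBIC))
E
```

```text
[0.21107033 0.58792589 0.23071128] [-1.70137748e-04  1.71520713e-01  9.85180340e-01 -5.60883601e-04] 0.0 0.0187
scene {'fx': 372.07225028531735, 'fy': 372.07225028531735, 'cx': 251.29665981604734, 'cy': 190.75004962005266, 'position': array([0.87414763, 0.41542783, 0.72523472]), 'orientation': array([-0.10630265,  0.30300958,  0.88613175, -0.33414887])}
scene cash_pod 0.86 209 185 [ 0.576 -0.174  0.004]
scene cash_pod 0.16 323 272 [0.519 0.19  0.004]
scene pod_center 0.59 208 171 [ 0.572 -0.175  0.051]
scene till_rack 0.85 210 190 [ 0.58  -0.161  0.   ]
scene drop_box 0.93 320 270 [ 0.52   0.182 -0.   ]
scene drop_box 0.66 224 198 [ 0.568 -0.116  0.   ]
scene box_top 0.91 335 224 [0.515 0.185 0.17 ]
scene calculator 0.91 196 171 [ 0.575 -0.236  0.004]
scene coin_case 0.64 221 200 [ 0.578 -0.112  0.004]
scene stamp 0.77 259 220 [ 0.541 -0.008  0.   ]
top {'fx': 486.7342102148301, 'fy': 486.7342102148301, 'cx': 261.8374512785781, 'cy': 187.8385241029452, 'position': array([ 0.28906518, -0.00552392,  1.37414976]), 'orientation': array([-0.07596717,  0.72656955, -0.67906169,  0.07211729])}
top cash_pod 0.76 328 194 [ 0.574 -0.18   0.004]
top cash_pod 0.23 363 144 [ 0.733 -0.276  0.004]
top pod_center 0.55 330 192 [ 0.572 -0.179  0.052]
top till_rack 0.73 328 197 [ 0.566 -0.18   0.   ]
top till_rack 0.46 199 205 [0.519 0.187 0.   ]
top drop_box 0.56 203 204 [0.523 0.178 0.   ]
top box_top 0.77 197 192 [0.522 0.173 0.17 ]
top box_top 0.68 349 194 [ 0.543 -0.212  0.17 ]
top calculator 0.67 351 195 [ 0.577 -0.243  0.004]
top coin_case 0.73 306 196 [ 0.564 -0.116  0.004]
top coin_case 0.67 362 141 [ 0.74  -0.271  0.004]
top stamp 0.45 269 199 [ 0.549 -0.011  0.   ]
```

View pics/top0.png

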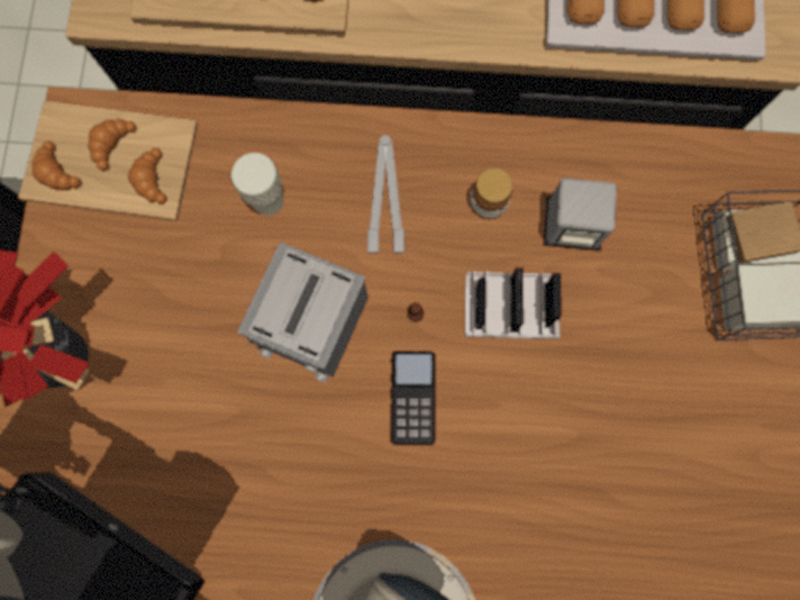

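View pics/scene0.png

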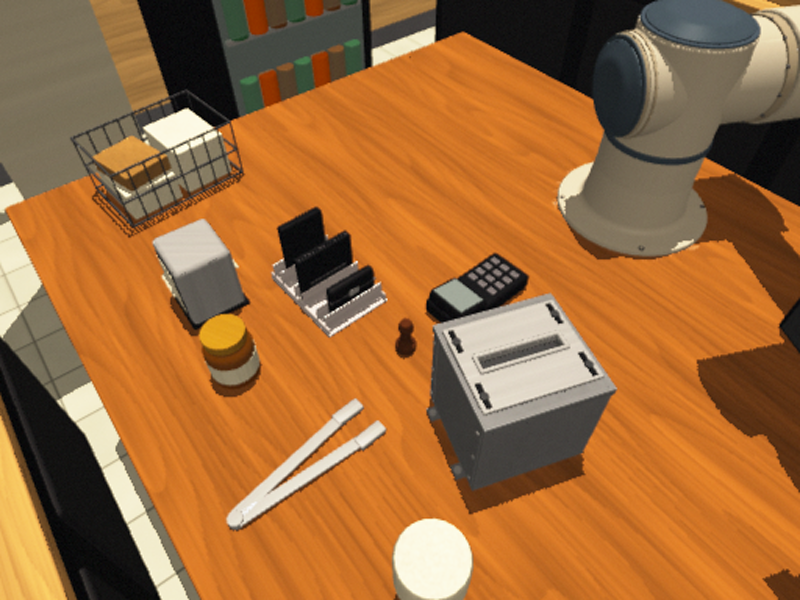

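The top view shows the rack near-aligned with world x, with the pod in its middle bay at about (517,300). The box is turned about 25°, with the slot running from (290,332) to (317,277). The scene view agrees: the pod is the broad case in the middle. Next I'll zoom in to refine.

```bash
python3 - <<'E'
from h import *
t=arm.capture("top");s=arm.capture("scene")
a=[t[150:246,145:245],t[165:222,290:365],s[185:300,270:400],s[125:215,170:250]]
f=[cv2.resize(x[:,:,::-1],(400,300),interpolation=cv2.INTER_CUBIC) for x in a]
cv2.imwrite("pics/z1.png",np.vstack([np.hstack(f[:2]),np.hstack(f[2:])]))
np.save("t.npy",t);np.save("s.npy",s)
# slot: dark blob
def blob(im,roi,thr,z,cam):
    x0,y0,x1,y1=roi; g=cv2.cvtColor(im,cv2.COLOR_RGB2GRAY)[y0:y1,x0:x1]
    n,l,st,ce=cv2.connectedComponentsWithStats((g<thr).astype(np.uint8))
    for i in range(1,n):
        if st[i,4]>40:
            p=np.argwhere(l==i)[:,::-1].astype(np.float32)+[x0,y0]
            W=np.array([at(cam,u,v,z)[:2] for u,v in p]); 
            r=cv2.minAreaRect((W*1000).astype(np.float32)); m=W.mean(0)
            e=np.linalg.svd(W-m)[2][0]
            print(cam,thr,st[i],m.round(4),[np.round(k,1) for k in r],"yaw",np.degrees(np.arctan2(e[1],e[0])).round(1))
for th in(80,95,110): blob(t,(178,170,208,218),th,.166,"top")
for th in(80,95,110): blob(s,(300,210,365,240),th,.166,"scene")
# rack mask and pod mask
for cam in("top","scene"):
  for l,z in(("till_rack",.038),("cash_pod",.099),("drop_box",.166)):
    for d in arm.silhouettes(cam,l)[:1]:
        p=np.argwhere(d["mask"])[:,::-1]
        W=np.array([at(cam,u,v,z)[:2] for u,v in p]); r=cv2.minAreaRect((W*1000).astype(np.float32))
        print(cam,l,d["score"],len(p),p.min(0),p.max(0),[np.round(k,1) for k in r])
E
```

```text
top 80 [  6   7  19  36 141] [0.517  0.1828] [array([518.4, 182.2]), array([10.4, 97.9]), np.float64(70.4)] yaw 161.1
top 95 [  5   6  21  37 197] [0.5175 0.1828] [array([517.7, 182.7]), array([ 12.8, 100.3]), np.float64(70.9)] yaw 160.7
top 110 [  5   6  21  38 224] [0.5174 0.1828] [array([517.8, 183. ]), array([ 14.7, 102.2]), np.float64(70.7)] yaw 160.7
scene 80 [  8   7  51  18 191] [0.5164 0.1844] [array([517.5, 183.9]), array([  8.9, 100.6]), np.float64(70.7)] yaw -19.5
scene 95 [  7   5  53  21 321] [0.5175 0.1825] [array([516.2, 182.6]), array([ 13.4, 102.5]), np.float64(71.0)] yaw -19.1
scene 110 [  7   5  53  21 358] [0.5168 0.1823] [array([516.1, 182.1]), array([ 14.9, 103.7]), np.float64(71.0)] yaw -18.9
top till_rack 0.94 1585 [298 174] [356 216] [array([ 565.1, -171.3]), array([119.7, 161.3]), np.float64(3.0)]
top cash_pod 0.65 395 [325 171] [335 212] [array([ 563.1, -171.8]), array([112.5,  26.9]), np.float64(2.1)]Traceback (most recent call last):
  File "<stdin>", line 25, in <module>
  File "h.py", line 9, in at
    p,d=ray(cam,u,v); return p+d*(z-p[2])/d[2]
        ~~~^^^^^^^^^
  File "h.py", line 5, in ray
    c=arm.camera_info(cam); q=c["orientation"]
ValueError: time passes only in moves, steps and waits
```

View pics/z1.png

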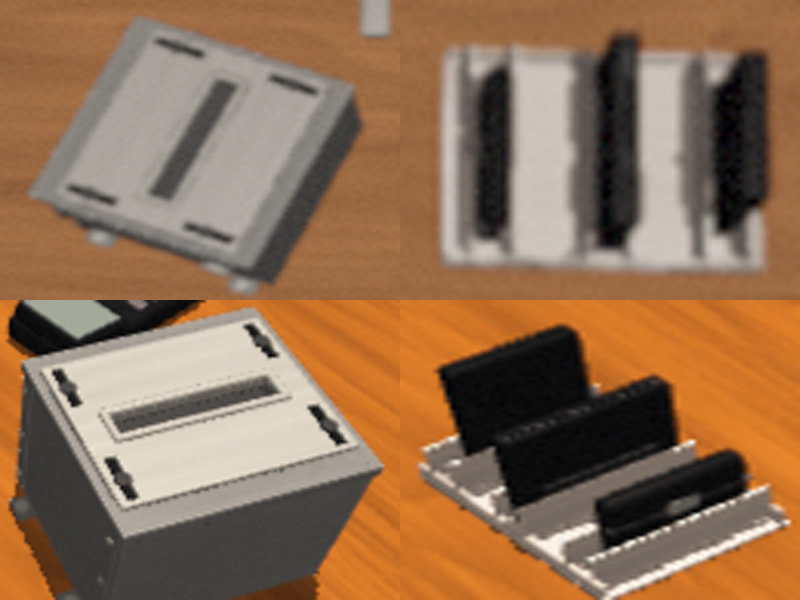

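The zoom shows a clear slot in both cameras. They agree on its centre, (0.517, 0.1826), and on a yaw of about -19°. The pod is the middle case, and I'll now fit its pose.

```bash
sed -i 's/^def ray/import functools\n@functools.lru_cache\ndef ci(cam): return arm.camera_info(cam)\ndef ray/; s/c=arm.camera_info(cam)/c=ci(cam)/' h.py
python3 - <<'E'
from h import *
from scipy.optimize import minimize
M={}
for cam in("top","scene"):
    arm.capture(cam); d=arm.silhouettes(cam,"cash_pod"); print(cam,[(round(k["score"],2),int(k["mask"].sum()),k["xy"]) for k in d])
    if d: M[cam]=d[0]["mask"]
def model(cam,p):
    x,y,a=p; c,s=np.cos(a),np.sin(a)
    P=[(x+i*c-j*s,y+i*s+j*c,z) for i in(-.05,.05) for j in(-.007,.007) for z in(.038,.099)]
    m=np.zeros((384*4,512*4),np.uint8); cv2.fillConvexPoly(m,cv2.convexHull((proj(cam,P)*4+2).round().astype(np.int32)),255)
    return cv2.resize(m,(512,384),interpolation=cv2.INTER_AREA)/255.
def cost(p,cams): return sum(1-np.minimum(model(c,p),M[c]).sum()/np.maximum(model(c,p),M[c]).sum() for c in cams)
for cams in [tuple(M)]+[(c,) for c in M]:
    r=min((minimize(cost,[.57,-.175,a],args=(cams,),method="Nelder-Mead",options=dict(initial_simplex=[[.57,-.175,a],[.58,-.175,a],[.57,-.168,a],[.57,-.175,a+.05]])) for a in(0,.06)),key=lambda r:r.fun)
    print(cams,r.x.round(4),np.degrees(r.x[2]).round(1),r.fun)
print(arm.get_obs()["clock"])
E
```

```text
top [(0.58, 310, [0.6432, 0.5026])]
scene [(0.7, 860, [0.4012, 0.4341]), (0.41, 703, [0.3744, 0.3904])]
('top', 'scene') [ 0.5707 -0.1753  0.0297] 1.7 0.2051718477728801
('top',) [ 0.5705 -0.1749  0.0237] 1.4 0.12304449648711935
('scene',) [ 0.5711 -0.1756  0.0889] 5.1 0.051796262618513556
1.35
```

Call:
jog_arm([
  [0.4,[1.8,-3.8,0.5],1.1],
  [0.4,[1.8,-3.8,0.5],1.1],
  [0.4,[1.8,-3.8,0.5],1.1],
  [0.4,[1.8,-3.8,0.5],1.1],
  [0.4,[1.8,-3.8,0.5],1.1],
  [0.4,[1.8,-3.8,0.5],1.1],
  [0.4,[1.8,-3.8,0.5],1.1],
  [0.4,[1.8,-3.8,0.5],1.1],
  [0.4,[1.8,-3.8,0.5],1.1],
  [0.4,[1.8,-3.8,0.5],1.1],
], force=60)

```text
clock: 2.35
position: [0.3917, 0.2066, 0.2817]
tool_rot: [0.0, 0.076, 0.997, 0.0]
wrist_force: [0.4, 0.9, -0.3]
grip_width: 0.051
gripper_force: 0.0
```

Call:
jog_arm([
  [0.4,[1.8,-3.8,0],1.1],
  [0.4,[1.8,-3.8,0],1.1],
  [0.4,[1.8,-3.8,0],1.1],
  [0.4,[1.8,-3.8,0],1.1],
  [0.4,[1.8,-3.8,0],1.1],
  [0.4,[1.8,-3.8,0],1.1],
  [0.4,[1.8,-3.8,0],1.1],
  [0.4,[1.8,-3.8,0],1.1],
  [0.4,[1.8,-3.8,0],1.1],
  [0.4,[0,0,0],0],
])

```text
clock: 3.35
position: [0.555, -0.138, 0.2809]
tool_rot: [0.0, -0.009, 1.0, -0.001]
wrist_force: [0.4, 0.5, -0.4]
grip_width: 0.0513
gripper_force: 0.0
```

```bash
cat >> h.py <<'E'
def st():
    o=arm.get_obs(); q=o["tool_rot"]; m=R.from_quat([q[1],q[2],q[3],q[0]]).as_matrix()
    print(round(o["clock"],2),o["position"].round(4),"yaw_y",np.degrees(np.arctan2(m[1,1],m[0,1])).round(1),"tilt",m[:2,2].round(3),"F",o["wrist_force"].round(1),"T",o["ft_torque"].round(2),"w",round(o["grip_width"],4),"gf",np.round(o["gripper_force"],1))
E
python3 -c "
from h import *
st()"
```

```text
3.35 [ 0.555  -0.138   0.2809] yaw_y 91.0 tilt [ 0.001 -0.001] F [ 0.4  0.5 -0.4] T [-0.02 -0.01 -0.03] w 0.0513 gf 0.0
```

Call:
jog_arm([
  [0.45,[0.8,-1.9,-1.8],0.9],
  [0.45,[0.8,-1.85,-3],0.8],
  [0.45,[0,0,-3],0],
  [0.45,[0,0,-3],0],
  [0.45,[0,0,-3],0],
  [0.45,[0,0,-2.5],0],
  [0.45,[0,0,-2.5],0],
  [0.45,[0,0,-2],0],
  [0.45,[0,0,-1],0],
  [0.45,[0,0,0],0],
])

```text
clock: 4.35
position: [0.5686, -0.1708, 0.0624]
tool_rot: [-0.001, -0.025, 1.0, 0.0]
wrist_force: [0.6, 0.4, 0.3]
grip_width: 0.0471
gripper_force: 0.0
```

Call:
jog_arm([
  [1,[0,0,0],0],
  [1,[0,0,0],0],
  [1,[0,0,0],0],
  [1,[0,0,0],0],
  [1,[0,0,0],0],
  [1,[0,0,0],0],
  [1,[0,0,0],0],
  [1,[0,0,0],0],
  [1,[0,0,0],0],
  [1,[0,0,0],0],
])

```text
clock: 5.35
position: [0.5701, -0.173, 0.0644]
tool_rot: [0.001, -0.025, 1.0, -0.001]
wrist_force: [-1.6, -12.6, -2.0]
grip_width: 0.0136
gripper_force: 58.0
```

```bash
python3 -c "
from h import *
st()
cv2.imwrite('pics/g.png',cv2.resize(arm.capture('scene')[110:250,150:300,::-1],(750,600)))"
```

```text
5.35 [ 0.5701 -0.173   0.0644] yaw_y 92.8 tilt [ 0.002 -0.003] F [ -1.6 -12.6  -2. ] T [-2.54  0.27 -0.22] w 0.0136 gf 58.0
```

View pics/g.png

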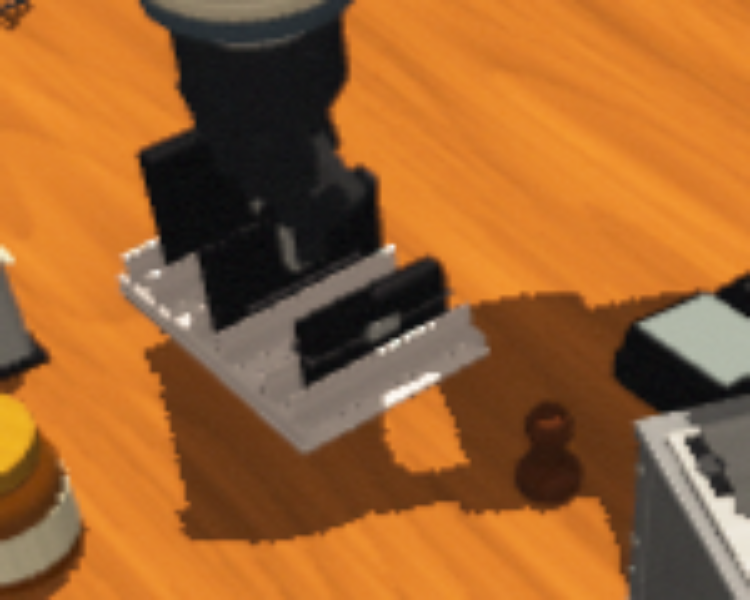

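The pod is gripped in the middle bay, at about (290,240) in the crop, and the neighbouring cases haven't moved. Lifting.

Call:
jog_arm([
  [1,[0,0,1],0],
  [1,[0,0,1],0],
  [1,[0,0,1.5],0],
  [1,[0,0,2],0],
  [1,[0,0,2],0],
  [1,[0,0,2],0],
  [1,[0,0,3],0],
  [1,[0,0,3],0],
  [1,[0,0,3],0],
  [1,[0,0,3],0],
], force=80)

```text
clock: 6.4
position: [0.5689, -0.1711, 0.2802]
tool_rot: [0.0, -0.025, 1.0, -0.0]
wrist_force: [0.7, 0.1, -4.2]
grip_width: 0.0132
gripper_force: 79.3
```

Call:
jog_arm([
  [1,[0,2,2],-2],
  [1,[0,3,0],-2],
  [1,[-0.5,3,0],-2],
  [1,[-0.5,3,0],-2],
  [1,[-0.5,3,0],-2],
  [1,[-0.5,3,0],-2],
  [1,[-0.5,3,0],-2],
  [1,[-0.5,3,0],-2],
  [1,[-0.5,3,0],-2],
  [1,[-0.5,3,0],-2],
])

```text
clock: 7.4
position: [0.5286, 0.1199, 0.2989]
tool_rot: [0.0, 0.15, 0.989, 0.0]
wrist_force: [0.1, -1.1, -3.0]
grip_width: 0.0131
gripper_force: 79.5
```

Call:
jog_arm([
  [1,[-0.5,2,0],-1],
  [1,[-0.5,2,0],-0.6],
  [1,[0,1,0],0],
  [1,[0,0,0],0],
  [1,[0,0,0],0],
  [1,[0,0,0],0],
  [1,[0,0,0],0],
  [1,[0,0,0],0],
  [1,[0,0,0],0],
  [1,[0,0,0],0],
])

```text
clock: 8.4
position: [0.5193, 0.1686, 0.2982]
tool_rot: [-0.0, 0.163, 0.987, -0.0]
wrist_force: [0.7, -0.7, -3.9]
grip_width: 0.0128
gripper_force: 79.5
```

```bash
python3 -c "
from h import *
st()
s=arm.capture('scene');t=arm.capture('top');np.save('s2.npy',s);np.save('t2.npy',t)
a=[s[90:300,240:390],t[130:270,160:260]]
cv2.imwrite('pics/h.png',np.hstack([cv2.resize(x[:,:,::-1],(400,560),interpolation=cv2.INTER_CUBIC) for x in a]))"
```

```text
8.4 [0.5193 0.1686 0.2982] yaw_y 71.2 tilt [-0. -0.] F [ 0.7 -0.7 -3.9] T [ 0.06 -0.02  0.03] w 0.0128 gf 79.5
```

View pics/h.png

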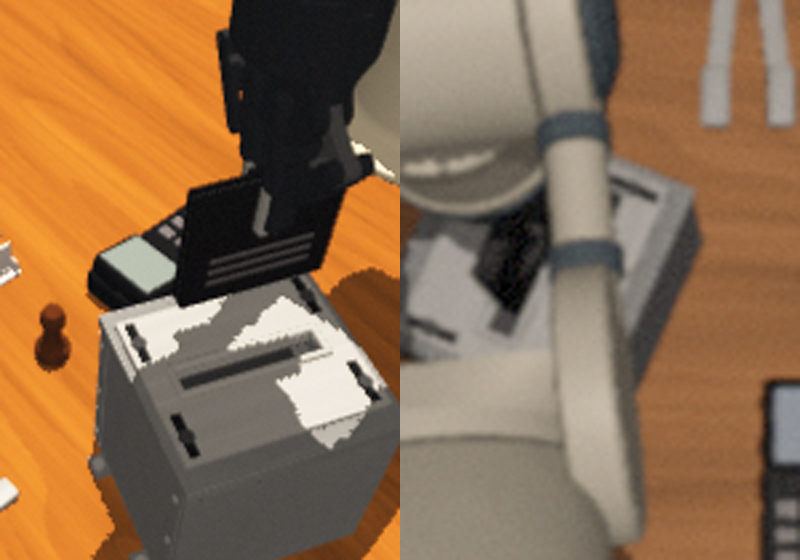

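The pod is held level, with its grey ribs low on the face. Its lower corners are at about (175,303) and (322,267) in the crop, and the slot is clear just below and in front of it. I'll measure the pod's corners in the hand.

```bash
python3 -c "
from h import *
o=arm.get_obs();T=o['position'];a=np.radians(71.2)
n=np.array([np.cos(a),np.sin(a),0]);t=np.array([np.sin(a),-np.cos(a),0])
for nm,u,v in(('BL',175,303),('BR',322,267),('TL',187,190),('TR?',345,175)):
    p,d=ray('scene',240+u/2.667-.3,90+v/2.667-.3)
    q=p+d*((T+.007*n-p)@n)/(d@n); print(nm,(q-T)@t*1000,(q-T)[2]*1000)
# mask fit of dark pod
s=np.load('s2.npy')
from scipy.optimize import minimize
# slot outline now
g=cv2.cvtColor(s,cv2.COLOR_RGB2GRAY)
d=arm.silhouettes('scene','cash_pod'); print([(k['score'],int(k['mask'].sum())) for k in d]); 
if d:
    m=d[0]['mask']; c=max(cv2.findContours(m.astype(np.uint8),0,1)[0],key=len)
    c=cv2.approxPolyDP(c,2,True)[:,0]
    for u,v in c:
        p,dd=ray('scene',u,v); q=p+dd*((T+.007*n-p)@n)/(dd@n); print(u,v,((q-T)@t*1000).round(1),((q-T)[2]*1000).round(1))
S=np.array([.517,.1826,0]); print('to slot', (S-T)@t*1000,(S-T)@n*1000)
"
```

```text
BL 54.308536077057376 -51.071903529430976
BR -49.33437896794804 -56.50087432093914
TL 57.44481158223344 47.493834619037
TR? -45.08632736387905 26.176998719082356
[(0.87, 1861)]
368 162 -47.0 11.1
353 167 -21.0 8.6
349 176 -18.0 -10.9
337 179 3.5 -10.3
334 169 13.2 15.8
338 155 11.6 44.8
311 161 55.5 46.7
306 202 53.4 -48.0
309 204 47.1 -55.8
358 190 -44.3 -55.1
to slot -6.642553039921353 12.460752722985431
```

Call:
jog_arm([
  [1,[-0.25,0.75,0],0],
  [1,[-0.25,0.75,-1],0],
  [1,[0,0,-1],0],
  [1,[0,0,-1.4],0],
  [1,[0,0,-1.2],0],
  [1,[0,0,-0.8],0],
  [1,[0,0,-0.6],0],
  [1,[0,0,0],0],
  [1,[0,0,0],0],
  [1,[0,0,0],0],
])

```text
clock: 9.55
position: [0.5146, 0.1838, 0.2388]
tool_rot: [0.0, 0.163, 0.987, 0.0]
wrist_force: [0.2, -0.5, -3.7]
grip_width: 0.0134
gripper_force: 79.6
```

```bash
python3 -c "
from h import *
st()
s=arm.capture('scene');np.save('s3.npy',s)
cv2.imwrite('pics/i.png',cv2.resize(s[180:255,290:390,::-1],(800,600),interpolation=cv2.INTER_CUBIC))
print('slot corners in crop:')
a=np.radians(71);n=np.array([np.cos(a),np.sin(a),0]);t=np.array([np.sin(a),-np.cos(a),0]);S=np.array([.517,.1826,.166])
for i in(-1,1):
  for j in(-1,1): print(i,j,((proj('scene',S+i*.052*t+j*.008*n)-[290,180])*8).round())
"
```

```text
9.55 [0.5146 0.1838 0.2388] yaw_y 71.2 tilt [0.001 0.   ] F [ 0.2 -0.5 -3.7] T [-0.01 -0.02  0.01] w 0.0134 gf 79.6
slot corners in crop:
-1 -1 [[527. 274.]]
-1 1 [[561. 326.]]
1 -1 [[120. 392.]]
1 1 [[149. 448.]]
```

View pics/i.png

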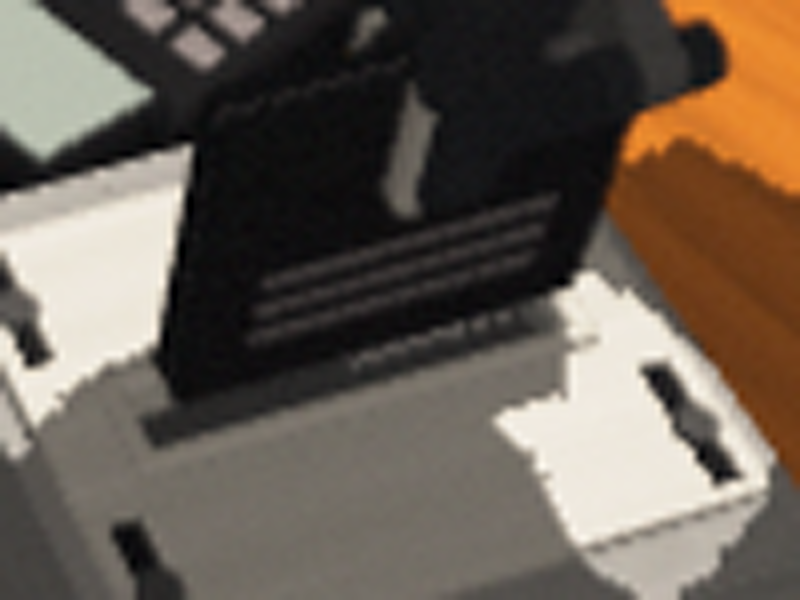

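The pod hovers just above the slot. Its front lower corners are at about (183,402) and (575,285) in the crop, and the slot's front edge runs from (150,447) to (561,326).

```bash
python3 -c "
from h import *
a=np.radians(71.2);n=np.array([np.cos(a),np.sin(a),0]);t=np.array([np.sin(a),-np.cos(a),0])
T=arm.get_obs()['position'].copy()
for z in (.177,.179,.181):
  for c in(0,.002,.004):
    B=T.copy();B[2]=z
    print(z,c,[((proj('scene',B+(c+i*.05)*t+.007*n)[0]-[290,180])*8).round() for i in(1,-1)])
S=np.array([.517,.1826,0]);print((S-T)@t*1000,(S-T)@n*1000)
# where picked corners lie on plane z=.179
for u,v in((183,402),(575,285)):
  q=at('scene',u/8+290-.4,v/8+180-.4,.179); print((q-T)@t*1000,(q-T)@n*1000)
"
```

```text
0.177 0 [array([172., 412.]), array([572., 293.])]
0.177 0.002 [array([164., 414.]), array([564., 296.])]
0.177 0.004 [array([156., 417.]), array([556., 298.])]
0.179 0 [array([173., 407.]), array([574., 288.])]
0.179 0.002 [array([165., 409.]), array([566., 290.])]
0.179 0.004 [array([157., 412.]), array([558., 293.])]
0.181 0 [array([174., 402.]), array([576., 283.])]
0.181 0.002 [array([166., 404.]), array([568., 285.])]
0.181 0.004 [array([158., 407.]), array([560., 287.])]
2.7157934458451374 -0.29708089459767695
47.74876292565346 5.489887397038471
-50.497837227440684 5.277999251331578
```

Call:
jog_arm([
  [1,[0.27,-0.12,0],0],
  [1,[0,0,0],0],
  [1,[0,0,-0.2],0],
  [1,[0,0,-0.2],0],
  [1,[0,0,-0.2],0],
  [1,[0,0,-0.2],0],
  [1,[0,0,-0.1],0],
  [1,[0,0,-0.1],0],
  [1,[0,0,0],0],
  [1,[0,0,0],0],
])

```text
clock: 10.6
position: [0.517, 0.1826, 0.2283]
tool_rot: [0.0, 0.163, 0.987, 0.0]
wrist_force: [0.3, 2.1, -3.2]
grip_width: 0.0132
gripper_force: 79.8
```

```bash
python3 -c "
from h import *
st()"
```

```text
10.6 [0.517  0.1826 0.2283] yaw_y 71.2 tilt [0. 0.] F [ 0.3  2.1 -3.2] T [ 0.28 -0.06 -0.02] w 0.0132 gf 79.8
```

Call:
jog_arm([
  [1,[0.02,0.05,0],0],
  [1,[0,0,-0.1],0],
  [1,[0,0,-0.1],0],
  [1,[0,0,-0.1],0],
  [1,[0,0,0],0],
  [1,[0,0,0],0],
  [1,[0,0,0],0],
  [1,[0,0,0],0],
  [1,[0,0,0],0],
  [1,[0,0,0],0],
])

```text
clock: 11.6
position: [0.5172, 0.183, 0.2253]
tool_rot: [0.0, 0.163, 0.987, -0.0]
wrist_force: [0.4, 0.4, -3.5]
grip_width: 0.0129
gripper_force: 79.5
```

```bash
python3 -c "
from h import *
st()"
```

```text
11.6 [0.5172 0.183  0.2253] yaw_y 71.2 tilt [ 0. -0.] F [ 0.4  0.4 -3.5] T [ 0.07 -0.05 -0.02] w 0.0129 gf 79.5
```

Call:
jog_arm([
  [1,[0,0,-0.1],0],
  [1,[0,0,-0.1],0],
  [1,[0,0,-0.1],0],
  [1,[0,0,-0.1],0],
  [1,[0,0,0],0],
  [1,[0,0,0],0],
  [1,[0,0,0],0],
  [1,[0,0,0],0],
  [1,[0,0,0],0],
  [1,[0,0,0],0],
])

```text
clock: 12.6
position: [0.5171, 0.183, 0.2213]
tool_rot: [-0.0, 0.163, 0.987, -0.0]
wrist_force: [0.0, -0.4, -2.9]
grip_width: 0.0128
gripper_force: 79.5
```

```bash
python3 -c "
from h import *
st()"
```

```text
12.6 [0.5171 0.183  0.2213] yaw_y 71.2 tilt [-0. -0.] F [ 0.  -0.4 -2.9] T [ 0.06 -0.05 -0.05] w 0.0128 gf 79.5
```

Call:
jog_arm([
  [1,[0,0,-0.1],0],
  [1,[0,0,-0.1],0],
  [1,[0,0,-0.1],0],
  [1,[0,0,-0.1],0],
  [1,[0,0,-0.1],0],
  [1,[0,0,0],0],
  [1,[0,0,0],0],
  [1,[0,0,0],0],
  [1,[0,0,0],0],
  [1,[0,0,0],0],
])

```text
clock: 13.6
position: [0.5172, 0.183, 0.2163]
tool_rot: [0.0, 0.163, 0.987, -0.0]
wrist_force: [-1.8, -1.7, 2.9]
grip_width: 0.013
gripper_force: 80.4
```

```bash
python3 -c "
from h import *
st()"
```

```text
13.6 [0.5172 0.183  0.2163] yaw_y 71.2 tilt [ 0. -0.] F [-1.8 -1.7  2.9] T [-0.28  0.33 -0.06] w 0.013 gf 80.4
```

Call:
jog_arm([
  [1,[0,0,-0.1],0],
  [1,[0,0,-0.1],0],
  [1,[0,0,-0.1],0],
  [1,[0,0,-0.1],0],
  [1,[0,0,-0.1],0],
  [1,[0,0,0],0],
  [1,[0,0,0],0],
  [1,[0,0,0],0],
  [1,[0,0,0],0],
  [1,[0,0,0],0],
])

```text
clock: 14.6
position: [0.5171, 0.183, 0.2112]
tool_rot: [-0.0, 0.163, 0.987, -0.0]
wrist_force: [1.6, -1.3, -2.3]
grip_width: 0.0129
gripper_force: 79.7
```

```bash
python3 -c "
from h import *
st()"
```

```text
14.6 [0.5171 0.183  0.2112] yaw_y 71.2 tilt [-0. -0.] F [ 1.6 -1.3 -2.3] T [-0.29 -0.25 -0.13] w 0.0129 gf 79.7
```

Call:
jog_arm([
  [1,[0,0,-0.15],0],
  [1,[0,0,-0.15],0],
  [1,[0,0,-0.15],0],
  [1,[0,0,-0.15],0],
  [1,[0,0,-0.15],0],
  [1,[0,0,-0.15],0],
  [1,[0,0,-0.15],0],
  [1,[0,0,-0.15],0],
  [1,[0,0,0],0],
  [1,[0,0,0],0],
])

```text
clock: 15.6
position: [0.5171, 0.183, 0.1991]
tool_rot: [-0.0, 0.163, 0.987, -0.0]
wrist_force: [-0.5, -0.6, -4.5]
grip_width: 0.013
gripper_force: 79.3
```

```bash
python3 -c "
from h import *
st()"
```

```text
15.6 [0.5171 0.183  0.1991] yaw_y 71.2 tilt [-0. -0.] F [-0.5 -0.6 -4.5] T [-0.09 -0.02 -0.11] w 0.013 gf 79.3
```

Call:
jog_arm([
  [1,[0,0,-0.2],0],
  [1,[0,0,-0.2],0],
  [1,[0,0,-0.2],0],
  [1,[0,0,-0.3],0],
  [1,[0,0,-0.3],0],
  [1,[0,0,-0.3],0],
  [1,[0,0,-0.3],0],
  [1,[0,0,-0.3],0],
  [1,[0,0,0],0],
  [1,[0,0,0],0],
])

```text
clock: 16.6
position: [0.517, 0.183, 0.1781]
tool_rot: [-0.0, 0.163, 0.987, -0.0]
wrist_force: [-0.0, -0.3, -4.6]
grip_width: 0.0128
gripper_force: 79.3
```

```bash
python3 -c "
from h import *
st()
cv2.imwrite('pics/j.png',cv2.resize(arm.capture('scene')[140:290,260:400,::-1],(560,600)))"
```

```text
16.6 [0.517  0.183  0.1781] yaw_y 71.2 tilt [-0. -0.] F [-0.  -0.3 -4.6] T [-0.08  0.01 -0.08] w 0.0128 gf 79.3
```

View pics/j.png

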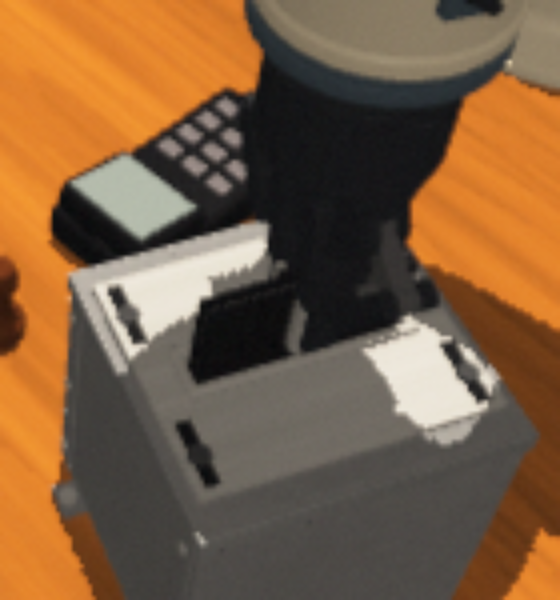

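The pod is in the slot with about half its height showing, around (245,330) in the crop. By the numbers its underside is about 51 mm below the crest, so I'll release it.

Call:
jog_arm([
  [1,[0,0,-0.2],0],
  [0.6,[0,0,0],0],
  [0.5,[0,0,0],0],
  [0.5,[0,0,0],0],
  [0.5,[0,0,0],0],
  [0.5,[0,0,0],0],
  [0.5,[0,0,0],0],
  [0.5,[0,0,0],0],
  [0.5,[0,0,0],0],
  [0.5,[0,0,0],0],
])

```text
clock: 17.65
position: [0.5172, 0.183, 0.1763]
tool_rot: [-0.0, 0.163, 0.987, -0.0]
wrist_force: [0.1, -1.5, 0.4]
grip_width: 0.0427
gripper_force: 0.0
```

Call:
jog_arm([
  [0.5,[0,0,1],0],
  [0.5,[0,0,2],0],
  [0.5,[0,0,3],0],
  [0.5,[0,0,3],0],
  [0.5,[-1,0,3],0],
  [0.5,[-2,0,3],0],
  [0.5,[-2,0,2],0],
  [0.5,[-2,0,0],0],
  [0.5,[0,0,0],0],
  [0.5,[0,0,0],0],
])

```text
clock: 18.65
position: [0.4471, 0.183, 0.347]
tool_rot: [0.0, 0.163, 0.987, 0.0]
wrist_force: [0.7, 0.2, -0.3]
grip_width: 0.0426
gripper_force: 0.0
```

```bash
python3 -c "
from h import *
st()
cv2.imwrite('pics/k.png',cv2.resize(arm.capture('scene')[:,:,::-1],(800,600)))"
```

```text
18.65 [0.4471 0.183  0.347 ] yaw_y 71.3 tilt [0.001 0.   ] F [ 0.7  0.2 -0.3] T [ 0.03 -0.05 -0.01] w 0.0426 gf 0.0
```

View pics/k.png

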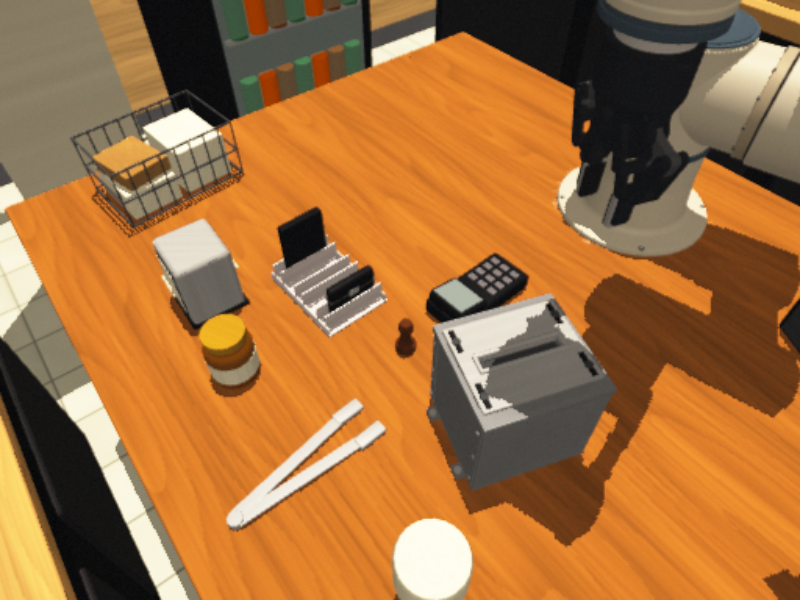

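The pod is gone from view, the slot at (520,352) looks shut and everything else stands in place. I'll let it settle for a second, then hand in.

Call:
jog_arm([
  [0.5,[0,0,0],0],
  [0.5,[0,0,0],0],
  [0.5,[0,0,0],0],
  [0.5,[0,0,0],0],
  [0.5,[0,0,0],0],
  [0.5,[0,0,0],0],
  [0.5,[0,0,0],0],
  [0.5,[0,0,0],0],
  [0.5,[0,0,0],0],
  [0.5,[0,0,0],0],
])

```text
clock: 19.7
position: [0.4472, 0.183, 0.3463]
tool_rot: [0.0, 0.163, 0.987, -0.0]
wrist_force: [-0.2, 0.8, 0.5]
grip_width: 0.0431
gripper_force: 0.0
```

```bash
python3 -c "
from cell import arm
print(arm.finish_job())"
```

```text
the job is handed in; nothing more can be done
None
```

I posted the cash pod through the slot and handed the job in at about 20 s; in the last picture the pod is out of sight, the flap looks shut and nothing else has moved, though the hand-in returned no verdict.

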